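# Find the loaded spool cartridge by weight and present it at the chute

### The job

Two capped cartridges that look alike stand in saucers: one holds a steel spool, the other only a light plastic dummy. Lift the left one (as the robot sees it) well clear of its saucer, weigh it in the gripper for a second and stand it back in its saucer, then lift and weigh the right one the same way. Finish while holding the heavier one upright and still a few centimetres above the middle of the brass funnel, ready to feed but not let go and never touching the chute, with the lighter one standing free in its own saucer and everything else left where it was.

Things in the scene. Friction and masses are not known exactly. Their poses are not given: they have to be found in the camera images.
- cart_left_mid (a point): centre (half-way up) of the capped aluminium cartridge that starts in the left saucer: a plain upright cylinder 40 mm across and 70 mm tall with flat closed ends; z is its long axis. Its underside is 35 mm below this point. The two cartridges look exactly alike; a loose core inside can shift by 1 to 4 mm. The one with the steel spool weighs about 0.36 to 0.48 kg, the one with the dummy about 0.14 to 0.21 kg; which is which changes from start to start and only lifting tells
- cart_right_mid (a point): centre (half-way up) of the capped aluminium cartridge that starts in the right saucer: a plain upright cylinder 40 mm across and 70 mm tall with flat closed ends; z is its long axis. Its underside is 35 mm below this point. The two cartridges look exactly alike; a loose core inside can shift by 1 to 4 mm. The one with the steel spool weighs about 0.36 to 0.48 kg, the one with the dummy about 0.14 to 0.21 kg; which is which changes from start to start and only lifting tells
- saucer_left: left saucer, on the robot's left (larger y): fixed round steel dish, 72 mm across, flat floor 56 mm across and 5 mm above the bench, low rim 11 mm above the bench; origin at the centre of its underside, on the bench
- saucer_right: right saucer, on the robot's right (smaller y): fixed round steel dish, 72 mm across, flat floor 56 mm across and 5 mm above the bench, low rim 11 mm above the bench; origin at the centre of its underside, on the bench
- funnel_mouth (a point): centre of the brass funnel's round mouth, level with its rim, 190 mm above the bench; mouth 120 mm across, z up. The funnel narrows to a tube that slopes away along this frame's +x down to the catch cup
- chute: the fixed brass chute with its funnel, two thin posts and 110 x 130 mm foot plate; origin on the bench straight below the funnel's mouth; about 120 mm wide at the mouth, z up
- catch_cup: loose small steel cup, 80 mm across, 52 mm tall, under the chute's outlet; origin at the centre of its underside; leave alone
- valve_spool: loose chrome valve spool, 24 mm thick, 100 mm long, lying along its x axis on a small fixed vee block; origin at the middle of its lower side; leave alone
- lap_bar: loose cast-iron lap bar, 170 (x) x 32 x 22 mm, lying on the bench; origin at the centre of its underside; leave alone
- mallet_head: loose grey rubber mallet head, 60 mm across, 85 mm tall, standing on its face; origin at the centre of its underside; leave alone
- bushing: loose bronze bushing, a short tube 40 mm across, 26 mm bore, 30 mm tall, standing upright; origin at the centre of its underside; leave alone
- compound_tin: loose closed tin, 64 mm across, 45 mm tall; origin at the centre of its underside; leave alone
- wrench: loose steel wrench, 140 mm long, lying flat along its x axis; origin near its middle, at its underside; leave alone
Not all that is in view belongs to the job. Leave any orange look-alike of the part that bears cart_left_mid alone.

How it is judged:
By the outcome, as a careful person would: the job done as asked, in the order asked, and still so for the second after the job is handed in, while the arm keeps its last pose, push and grip.
It also fails if it takes over 72 s, if anything falls off the work surface, if the arm or the gripper's body presses on something with over 40 N, if the wrist force passes 120 N, or if a joint passes its speed limit or range.

### The arm

A 6-joint arm with a two-finger parallel gripper is mounted at the origin on the work surface. World frame = base frame: x ahead of the robot, y to its left, z up, the work surface at z = 0. Lengths are in m, angles in rad, forces in N, time in s.
With the tool pointing down it reaches from about 0.325 to 0.775 m from the base axis. Payload 5.5 kg.
Tool frame: the origin (TCP) lies between the finger pads; the fingertips stand bot.tips_ahead ahead of it and the grasp point (between the pads) lies 6 mm ahead of it (bot.tips_ahead is the distance from the TCP to the fingertips, in m); z points along the fingers, y is the direction in which the jaws open and shut (so a half turn about z gives the same grasp; the last joint's range is limited). The gripper opens to 88 mm and grips with 3 to 60 N. Pads are 20 mm wide; open, the fingers measure 115 mm over their backs; the gripper's body (75 mm by 178 mm) begins 61 mm behind the grasp point.
Start: joints at [1.281, 0.091, 1.231, -0, 1.82, -0.057], TCP at [0.138, 0.584, 0.248] pointing down, gripper open.
Joint ranges: [-2.87, 2.87], [-0.86, 2.18], [0.17, 2.46], [-1.51, 4.65], [0.06, 2.69], [-2.65, 2.65]. Speed limits (rad/s): [2.57, 2.57, 3.01, 3.14, 3.14, 3.14].

### API

Orientations are given as a unit quaternion [x, y, z, w].
In Python, from bench import bot gives the robot as it stands. The module is installed in compiled form; this text tells all that it offers.
- The arm moves only by the shell command python3 -m handwheel 'ROWS' [FORCE]. ROWS is JSON, a list of rows, each a list of 3 entries, a list of its own where there are three numbers: the shift along the tool's x, y, z in mm, then the turn about the tool's z in rad, then the finger opening in mm, from 0 to 87.8. In form: [[[x, y, z], spin, grip], ...]. A call has 1 to 5 rows; each row is the pose to reach, as a shift and turn from the pose commanded when the call began, along the tool's axes at that moment; what a row does not reach only later rows make up. A row lasts 1/12 s, in which the tool goes at most 41.7 mm and 7.16 degrees, less where a joint would pass 70% of its speed; a pose out of reach is approached as far as the arm can. A call with a gripper value outside its range is refused whole. The fingers move at their own pace and stop on an object; FORCE is the grip in N (left out, the last holds). Time passes only in rows, so rows that repeat a pose let the fingers close. It gives the time, the measured TCP pose, the force and the opening at its end, in the units of the state.
- bot.get_obs(): the state, without advancing time (a new reading comes with each control period).
- bot.capture(name): name is "scene" or "top" or "wrist"; returns a dict with "pixels" (480x640x3 uint8, red, green, blue), "camera_matrix" (3x3 intrinsics, pixels), "xyz" and "attitude" of the camera in the world. Camera axes: x right, y up, looking along -z (the intrinsics and any distortion apply to the point x, -y, -z); pixel columns grow to the right and rows downward; lengths in m; the calibration is good to about 2 mm. The wrist camera is an equidistant fisheye: a pixel r from the principal point sees the ray r / f radians off the axis. A picture is of the moment at which its call begins. There is no depth.
- bot.close_job(): hands the job in, once; it reports no verdict.
The state is a dict: "t": time; "q": joint angles; "joint_velocities": joint speeds; "tau": joint torques, N m; "tool_pos": TCP position; "tcp_rot": TCP orientation; "ft_force": force on the tool from outside, world axes, zero at the start; "torque": the same for the moment, N m; "opening": opening from 0.0 (shut) to 1.0 (fully open).
Only numpy, scipy, OpenCV 4.12 (cv2) and the standard library are available. Lean on these libraries where they do the work, as an engineer would, in place of code of your own. Each camera call takes 0.05 s, during which the arm holds its last target.

## Working session

There is one attempt and no reset: what is moved stays moved. The work goes in short steps, Python scripts to look and compute and a shell command to move; the robot and the scene stay as the last step left them, time stands still between calls to the robot, and variables do not carry over. Pictures are saved under pics/ and viewed, and the job is handed in when it is done.

```bash
mkdir -p pics; python3 - <<'E'
from bench import bot
import cv2,numpy as np
o=bot.get_obs();print(o, bot.tips_ahead)
for n in("scene","top","wrist"):
    c=bot.capture(n);cv2.imwrite(f"pics/{n}0.png",c["pixels"][:,:,::-1]);print(n,c["camera_matrix"],c["xyz"],c["attitude"],[k for k in c])
E
```

```text
{'t': 0.0, 'q': array([ 1.28126980e+00,  9.18435781e-02,  1.23186253e+00, -2.47556855e-05,
        1.81981142e+00, -5.66755793e-02]), 'joint_velocities': array([-2.83891189e-04,  5.58469163e-04,  5.74110461e-04, -4.22875830e-04,
       -9.01385415e-04,  8.86224990e-05]), 'tau': array([-4.30368539e-05, -4.46459806e+01, -4.06437922e+01,  6.97661284e-02,
        2.97000655e-02, -1.40237739e-04]), 'tool_pos': array([0.13837507, 0.58356876, 0.24652918]), 'tcp_rot': array([ 1.16165593e-01,  9.93229394e-01, -9.50119695e-04, -1.53948315e-04]), 'ft_force': array([1.00060401, 0.37484962, 0.0512491 ]), 'torque': array([0.00610898, 0.01379663, 0.00403227]), 'opening': 1.0005151232743135} 0.025
scene [[453.67180268   0.         313.82673526]
 [  0.         453.67180268 240.83129298]
 [  0.           0.           1.        ]] [0.93747703 0.49577922 0.76836991] [0.11926609 0.3470963  0.87451347 0.31705828] ['pixels', 'camera_matrix', 'xyz', 'attitude']
top [[547.36455128   0.         313.66986798]
 [  0.         547.36455128 232.01135527]
 [  0.           0.           1.        ]] [0.28365691 0.02340488 1.42596942] [ 0.07745838 -0.06881213 -0.67106007  0.7341277 ] ['pixels', 'camera_matrix', 'xyz', 'attitude']
wrist [[371.64829954   0.         317.13243357]
 [  0.         371.64829954 240.85247032]
 [  0.           0.           1.        ]] [0.07375482 0.59880584 0.38373758] [-0.09818189 -0.07563211  0.61538992  0.77841849] ['pixels', 'camera_matrix', 'xyz', 'attitude']
```

View pics/scene0.png

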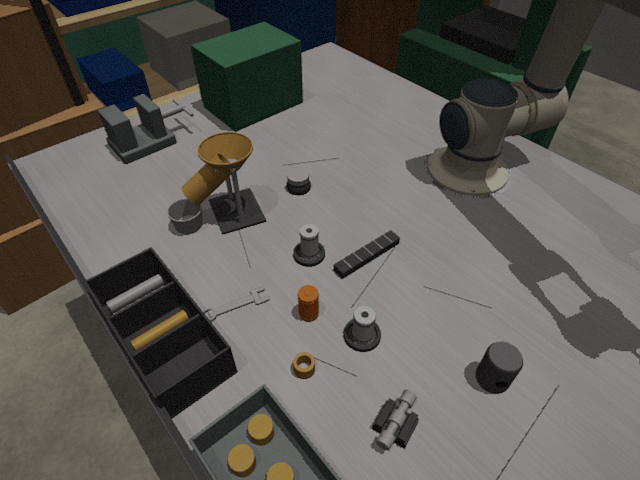

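View pics/top0.png

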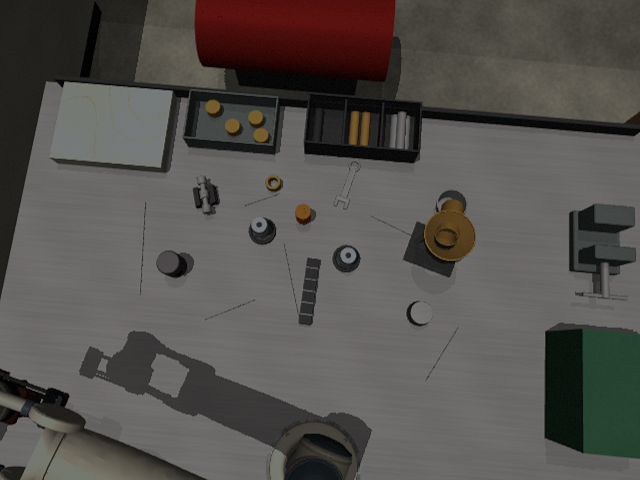

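View pics/wrist0.png

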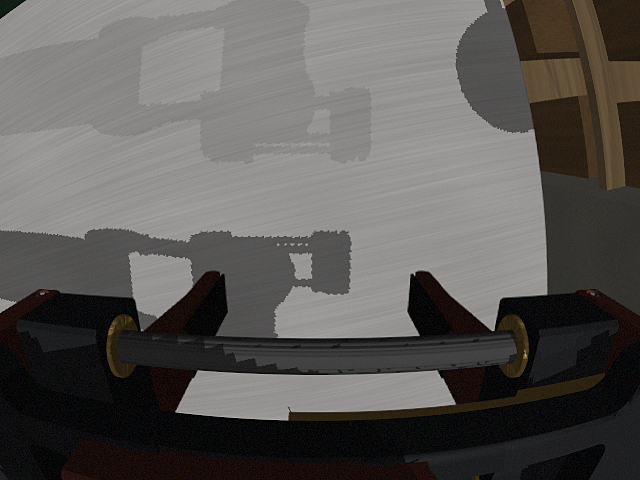

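Scene view: grey cartridges in dark saucers at about (364,323) and (309,240), orange look-alike at (308,303), funnel mouth at (225,152). Top view: the cartridges are at (260,225), on the robot's left, and (347,257), on its right. The orange one is at (303,213) and the funnel at (449,237). I'll enlarge these to confirm.

```bash
python3 - <<'E'
import cv2,numpy as np
s=cv2.imread("pics/scene0.png");t=cv2.imread("pics/top0.png")
a=cv2.resize(t[180:290,220:380],None,fx=5,fy=5,interpolation=cv2.INTER_CUBIC)
b=cv2.resize(s[210:360,270:420],None,fx=4,fy=4,interpolation=cv2.INTER_CUBIC)
cv2.imwrite("pics/ctop.png",a);cv2.imwrite("pics/cscene.png",b)
f=np.hstack([cv2.resize(s[120:220,170:270],(400,400),interpolation=cv2.INTER_CUBIC),cv2.resize(t[180:280,400:500],(400,400),interpolation=cv2.INTER_CUBIC)])
cv2.imwrite("pics/cfun.png",f)
E
```

```text
(no output)
```

View pics/ctop.png

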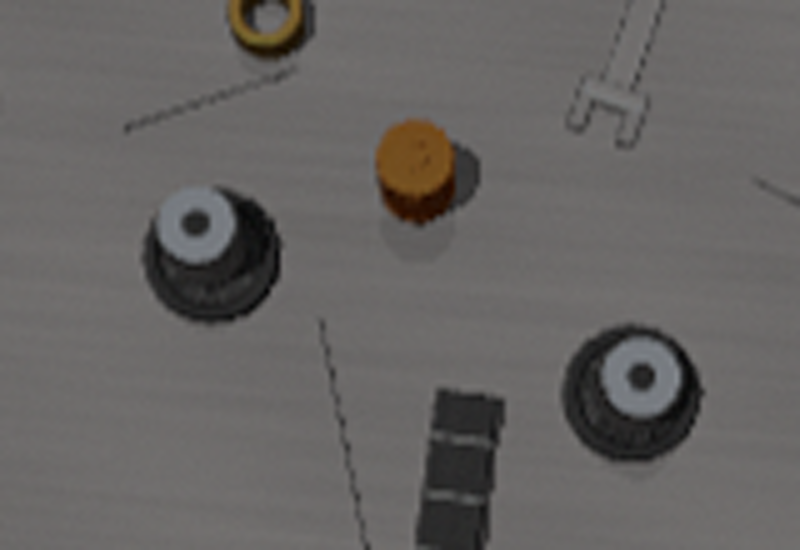

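View pics/cscene.png

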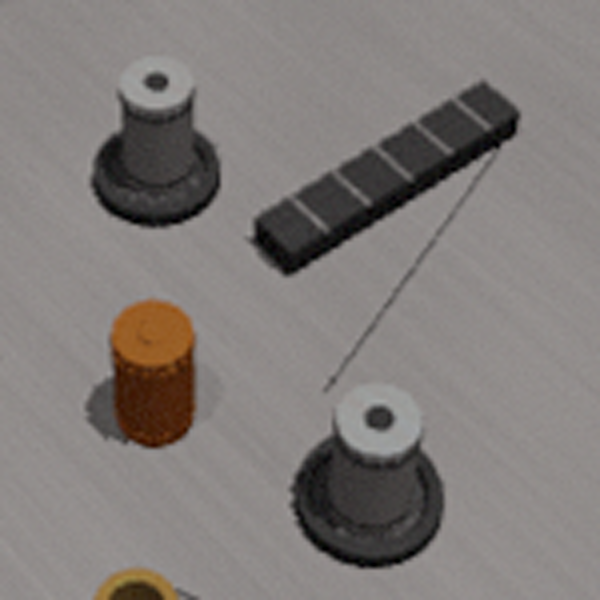

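View pics/cfun.png

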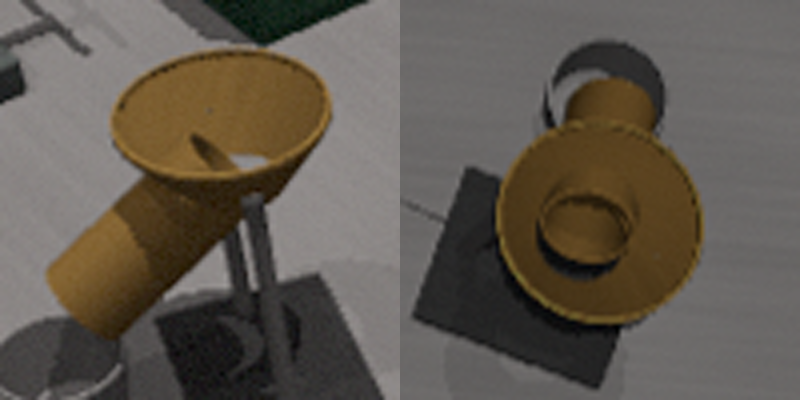

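The crops confirm it. The grey, bright-capped cylinders in saucers are at top (259,225) and (348,255). The orange one at (303,212) stands on the bare bench and is not part of the job. Next I triangulate.

```bash
cat > h.py <<'E'
import numpy as np,cv2
from scipy.spatial.transform import Rotation as R
def ray(c,uv):
    K=c["camera_matrix"];uv=np.atleast_2d(uv).astype(float)
    d=np.c_[(uv[:,0]-K[0,2])/K[0,0],-(uv[:,1]-K[1,2])/K[1,1],-np.ones(len(uv))]
    d=R.from_quat(c["attitude"]).apply(d);return d/np.linalg.norm(d,axis=1)[:,None]
def wray(c,uv):
    K=c["camera_matrix"];uv=np.atleast_2d(uv).astype(float)
    p=np.c_[(uv[:,0]-K[0,2]),-(uv[:,1]-K[1,2])];r=np.linalg.norm(p,axis=1);th=r/K[0,0]
    d=np.c_[p/r[:,None]*np.sin(th)[:,None],-np.cos(th)]
    return R.from_quat(c["attitude"]).apply(d)
def plane(c,uv,z,f=ray):
    d=f(c,uv);return c["xyz"]+d*((z-c["xyz"][2])/d[:,2])[:,None]
def tri(c1,d1,c2,d2):
    A=np.zeros((3,3));b=np.zeros(3)
    for c,d in((c1,d1),(c2,d2)):
        d=np.ravel(d);P=np.eye(3)-np.outer(d,d);A+=P;b+=P@c["xyz"]
    x=np.linalg.solve(A,b);g=[np.linalg.norm((np.eye(3)-np.outer(np.ravel(d),np.ravel(d)))@(x-c["xyz"])) for c,d in((c1,d1),(c2,d2))]
    return x,np.array(g)
def circ(P):
    A=np.c_[2*P[:,:2],np.ones(len(P))];s=np.linalg.lstsq(A,(P[:,:2]**2).sum(1),rcond=None)[0]
    r=np.sqrt(s[2]+s[0]**2+s[1]**2);return s[:2],r,np.std(np.linalg.norm(P[:,:2]-s[:2],axis=1)-r)
E
python3 - <<'E'
from h import *
from bench import bot
S=bot.capture("scene");T=bot.capture("top")
def cap(c,box):
    x0,y0,x1,y1=box;g=cv2.cvtColor(c["pixels"][y0:y1,x0:x1],cv2.COLOR_RGB2HSV)
    # adaptively segment
    p=c["pixels"][y0:y1,x0:x1].astype(int)
    m=((p[:,:,2]-p[:,:,0]>3)&(p[:,:,1]>100)).astype(np.uint8)
    cs,_=cv2.findContours(m,cv2.RETR_EXTERNAL,cv2.CHAIN_APPROX_NONE);k=max(cs,key=cv2.contourArea)
    k=cv2.convexHull(k);M=cv2.moments(k);return np.array([M['m10']/M['m00']+x0,M['m01']/M['m00']+y0]),k.reshape(-1,2)+[x0,y0]
for n,bs,bt in(("L",(330,300,400,340),(240,210,285,248)),("R",(290,218,330,250),(325,240,370,275))):
    (a,ka),(b,kb)=cap(S,bs),cap(T,bt)
    x,g=tri(S,ray(S,a),T,ray(T,b));print(n,a,b,x,g)
    for c,k in((S,ka),(T,kb)):print("  cap circle z.075",circ(plane(c,k,.075)))
# funnel rim
def rim(c,box):
    x0,y0,x1,y1=box;p=c["pixels"][y0:y1,x0:x1].astype(int)
    m=((p[:,:,0]-p[:,:,2]>45)).astype(np.uint8)
    cs,_=cv2.findContours(m,cv2.RETR_EXTERNAL,cv2.CHAIN_APPROX_NONE);k=max(cs,key=cv2.contourArea).reshape(-1,2)+[x0,y0];return cv2.convexHull(k.astype(np.int32)).reshape(-1,2)
for n,c,box,ctr in(("S",S,(170,120,270,220),(225,148)),("T",T,(400,185,500,285),(450,235))):
    k=rim(c,box)
    # drop tube points
    k=k[k[:,1]<150] if n=="S" else k[(k[:,1]>216)]
    e=cv2.fitEllipse(k.astype(np.float32));print(n,e)
    for z in(.19,):print(circ(plane(c,k,z)),len(k))
    if n=="S":es=e[0]
x,g=tri(S,ray(S,es),T,ray(T,e[0]));print("funnel",x,g)
E
```

```text
L [371.94444444 316.58333333] [258.80274262 224.16455696] [0.5716925  0.19785489 0.07244197] [0.0056027 0.0056027]
  cap circle z.075 (array([0.56896092, 0.20311988]), np.float64(0.003712580467126826), np.float64(0.0005607880704925122))
  cap circle z.075 (array([0.57446987, 0.19325626]), np.float64(0.018633414423323908), np.float64(0.00036027288099035496))Traceback (most recent call last):
  File "<stdin>", line 12, in <module>
  File "<stdin>", line 9, in cap
ValueError: max() iterable argument is empty
```

```bash
python3 - <<'E'
from h import *
from bench import bot
S=bot.capture("scene");T=bot.capture("top")
P=S["pixels"];print(P[310:330:3,352:378:3].tolist()[1:4]); print(P[225:235:3,298:320:3].tolist())
def cap(c,box,th):
    x0,y0,x1,y1=box;p=c["pixels"][y0:y1,x0:x1].astype(int)
    m=(p.min(2)>th).astype(np.uint8)
    if c is T: m=((p[:,:,2]-p[:,:,0]>3)&(p[:,:,1]>100)).astype(np.uint8)
    cs,_=cv2.findContours(m,cv2.RETR_EXTERNAL,cv2.CHAIN_APPROX_NONE);k=max(cs,key=cv2.contourArea)
    k=cv2.convexHull(k);M=cv2.moments(k);return np.array([M['m10']/M['m00']+x0,M['m01']/M['m00']+y0]),k.reshape(-1,2)+[x0,y0]
for n,bs,bt in(("L",(345,303,382,335),(240,210,285,248)),("R",(294,220,325,243),(325,240,370,275))):
    (a,ka),(b,kb)=cap(S,bs,165),cap(T,bt,0)
    x,g=tri(S,ray(S,a),T,ray(T,b));print(n,a,b,x,g)
    for c,k in((S,ka),(T,kb)):print("  cap circle z.075",circ(plane(c,k,.075)))
def rim(c,box):
    x0,y0,x1,y1=box;p=c["pixels"][y0:y1,x0:x1].astype(int)
    m=((p[:,:,0]-p[:,:,2]>45)).astype(np.uint8)
    cs,_=cv2.findContours(m,cv2.RETR_EXTERNAL,cv2.CHAIN_APPROX_NONE);k=max(cs,key=cv2.contourArea).reshape(-1,2)+[x0,y0];return cv2.convexHull(k.astype(np.int32)).reshape(-1,2)
for n,c,box in(("S",S,(170,120,270,220)),("T",T,(400,185,500,285))):
    k=rim(c,box)
    k=k[k[:,1]<150] if n=="S" else k[(k[:,1]>216)]
    e=cv2.fitEllipse(k.astype(np.float32));print(n,e)
    print(circ(plane(c,k,.19)),len(k))
    if n=="S":es=e[0]
x,g=tri(S,ray(S,es),T,ray(T,e[0]));print("funnel",x,g)
# saucers: dark mask outline, top view, cast to rim z=.011
for n,c,box in(("L",T,(240,205,285,250)),("R",T,(325,237,370,280)),("L",S,(335,300,390,358)),("R",S,(288,218,330,270))):
    x0,y0,x1,y1=box;p=c["pixels"][y0:y1,x0:x1]
    m=(p.max(2)<(70 if c is T else 100)).astype(np.uint8)
    cs,_=cv2.findContours(m,cv2.RETR_EXTERNAL,cv2.CHAIN_APPROX_NONE);k=max(cs,key=cv2.contourArea).reshape(-1,2)+[x0,y0]
    P=plane(c,k,.011); k=k[k[:,1]>y0+ (y1-y0)*(.55 if c is T else .6)]
    print(n,circ(plane(c,k,.008)),len(k))
E
```

```text
[[[141, 137, 136], [156, 157, 156], [155, 156, 155], [103, 100, 99], [56, 54, 55], [56, 56, 54], [154, 157, 155], [155, 156, 153], [144, 137, 136]], [[147, 142, 141], [152, 150, 148], [155, 158, 157], [129, 129, 127], [54, 52, 52], [83, 82, 82], [157, 160, 161], [156, 157, 158], [138, 133, 131]], [[84, 81, 80], [85, 82, 81], [157, 157, 154], [157, 158, 157], [159, 161, 160], [156, 157, 156], [155, 153, 150], [159, 161, 162], [134, 133, 130]]]
[[[143, 137, 135], [143, 139, 138], [152, 151, 151], [156, 157, 156], [157, 155, 154], [153, 150, 149], [143, 139, 138], [143, 138, 136]], [[144, 140, 139], [155, 155, 154], [153, 150, 148], [114, 113, 112], [106, 106, 105], [156, 155, 153], [154, 153, 150], [144, 141, 138]], [[142, 137, 136], [155, 153, 152], [156, 158, 156], [55, 53, 53], [51, 49, 48], [157, 152, 150], [155, 153, 152], [139, 134, 134]], [[142, 137, 136], [118, 117, 116], [158, 156, 154], [157, 155, 154], [159, 157, 156], [154, 156, 155], [123, 119, 117], [138, 135, 133]]]Traceback (most recent call last):
  File "<stdin>", line 12, in <module>
  File "<stdin>", line 9, in cap
ValueError: max() iterable argument is empty
```

```bash
python3 - <<'E'
from h import *
from bench import bot
S=bot.capture("scene");T=bot.capture("top")
def cap(c,box):
    x0,y0,x1,y1=box;p=cv2.GaussianBlur(c["pixels"],(3,3),0)[y0:y1,x0:x1].astype(int)
    m=((p.min(2)>144)).astype(np.uint8)
    if c is T: m=((p[:,:,2]-p[:,:,0]>3)&(p[:,:,1]>100)).astype(np.uint8)
    cs,_=cv2.findContours(m,cv2.RETR_EXTERNAL,cv2.CHAIN_APPROX_NONE);k=max(cs,key=cv2.contourArea)
    k=cv2.convexHull(k);M=cv2.moments(k);return np.array([M['m10']/M['m00']+x0,M['m01']/M['m00']+y0]),k.reshape(-1,2)+[x0,y0]
for n,bs,bt in(("L",(345,303,382,335),(240,210,285,248)),("R",(294,220,325,243),(325,240,370,275))):
    (a,ka),(b,kb)=cap(S,bs),cap(T,bt)
    x,g=tri(S,ray(S,a),T,ray(T,b));print(n,a,b,x,g)
    for c,k in((S,ka),(T,kb)):print("  cap circle z.075",circ(plane(c,k,.075)))
def rim(c,box):
    x0,y0,x1,y1=box;p=c["pixels"][y0:y1,x0:x1].astype(int)
    m=((p[:,:,0]-p[:,:,2]>30)).astype(np.uint8)
    cs,_=cv2.findContours(m,cv2.RETR_EXTERNAL,cv2.CHAIN_APPROX_NONE);k=max(cs,key=cv2.contourArea).reshape(-1,2)+[x0,y0];return cv2.convexHull(k.astype(np.int32)).reshape(-1,2)
for n,c,box in(("S",S,(170,120,270,220)),("T",T,(400,185,500,285))):
    k=rim(c,box)
    k=k[k[:,1]<150] if n=="S" else k[(k[:,1]>216)]
    e=cv2.fitEllipse(k.astype(np.float32));print(n,e)
    print(circ(plane(c,k,.19)),len(k))
    if n=="S":es=e[0]
x,g=tri(S,ray(S,es),T,ray(T,e[0]));print("funnel",x,g)
for n,c,box in(("L",T,(240,205,285,250)),("R",T,(325,237,370,280)),("L",S,(335,300,390,358)),("R",S,(288,218,330,270))):
    x0,y0,x1,y1=box;p=c["pixels"][y0:y1,x0:x1]
    m=(p.max(2)<(70 if c is T else 100)).astype(np.uint8)
    cs,_=cv2.findContours(m,cv2.RETR_EXTERNAL,cv2.CHAIN_APPROX_NONE);k=max(cs,key=cv2.contourArea).reshape(-1,2)+[x0,y0]
    k=k[k[:,1]>y0+ (y1-y0)*(.55 if c is T else .6)]
    print(n,circ(plane(c,k,.008)),len(k))
def mid(c,uv,z):return plane(c,uv,z)[0]
for n,uv,z in(("mallet",(171,264),.085),("tin",(420,313),.045),("orange",(303,212),.07),("bar1",(313,262),.022),("bar2",(305,322),.022),("spool",(205,195),.04),("bushing",(274,183),.03),("wr",(343,205),.005)):print(n,mid(T,uv,z).round(3))
E
```

```text
L [364.41895425 313.90326797] [258.7324263  224.32086168] [0.5751266  0.19188283 0.07482755] [0.00165878 0.00165878]
  cap circle z.075 (array([0.57589968, 0.19062421]), np.float64(0.01841431928976929), np.float64(0.0003563005675891198))
  cap circle z.075 (array([0.57435438, 0.19325549]), np.float64(0.018055719360275516), np.float64(0.0003309863708643533))
R [308.60706402 229.58057395] [347.77960526 254.91447368] [ 0.51737745 -0.03879541  0.07582111] [0.00214534 0.00214534]
  cap circle z.075 (array([ 0.51809863, -0.04103342]), np.float64(0.01822236409015397), np.float64(0.0004555943961569527))
  cap circle z.075 (array([ 0.51611203, -0.03730128]), np.float64(0.017901247759314426), np.float64(0.00037364436966685053))
S ((224.53402709960938, 148.50131225585938), (34.08150100708008, 56.29610061645508), 81.51660919189453)
(array([ 0.56768422, -0.26508082]), np.float64(0.059813410717371646), np.float64(0.00048000510759738026)) 14
T ((449.4656982421875, 235.19834899902344), (49.889793395996094, 52.69627380371094), 118.00768280029297)
(array([ 0.56381882, -0.26166389]), np.float64(0.05976341387370802), np.float64(0.0002700054693282475)) 20
funnel [ 0.56644367 -0.26481099  0.18449717] [0.00266842 0.00266842]
L (array([0.56200846, 0.18932387]), np.float64(0.027332913466625086), np.float64(0.008405214987575238)) 54
R (array([ 0.51900536, -0.03551811]), np.float64(0.035411732358950815), np.float64(0.0006930124162643905)) 34
L (array([0.5785631 , 0.19116356]), np.float64(0.03573576111376593), np.float64(0.0005562717030207152)) 51
R (array([ 0.5258262 , -0.03446206]), np.float64(0.03529920792677342), np.float64(0.0006928939435433861)) 49
mallet [0.452 0.397 0.085]
tin [ 0.391 -0.23   0.045]
orange [0.617 0.085 0.07 ]
bar1 [0.499 0.049 0.022]
bar2 [0.344 0.055 0.022]
spool [0.647 0.347 0.04 ]
bushing [0.699 0.171 0.03 ]
wr [ 0.662 -0.017  0.005]
```

```bash
cat > d.py <<'E'
import sys
from h import *
from bench import bot
o=bot.get_obs();t=np.array([float(v) for v in sys.argv[1:4]])
r=R.from_quat(o["tcp_rot"])
print("t",round(o["t"],2),"tcp",o["tool_pos"].round(4),"tool axes mm",(r.inv().apply(t-o["tool_pos"])*1000).round(1),"yaw y-axis",np.degrees(np.arctan2(*r.apply([0,1,0])[1::-1])).round(1),"tilt",np.degrees(np.arccos(-r.apply([0,0,1])[2])).round(2),"F",o["ft_force"].round(2),"open mm",round(o["opening"]*88,1))
E
python3 d.py .575 .192 .2465
```

```text
t 0.45 tcp [0.1384 0.5838 0.2476] tool axes mm [-515.2 -280.5    1.1] yaw y-axis 76.7 tilt 0.0 F [-0.85 -0.75 -0.47] open mm 87.8
```

```bash
python3 -m handwheel '[[[-515,-280,0],0,87],[[-515,-280,0],0,87],[[-515,-280,0],0,87],[[-515,-280,0],0,87],[[-515,-280,0],0,87]]' 35; python3 d.py .575 .192 .2475
```

```text
t: 0.87
tool_pos: [0.2945, 0.4433, 0.2478]
tcp_rot: [0.116, 0.993, 0.0, 0.0]
ft_force: [0.8, -0.3, -0.3]
opening: 0.989
t 0.87 tcp [0.2945 0.4433 0.2478] tool axes mm [-3.308e+02 -1.801e+02  3.000e-01] yaw y-axis 76.7 tilt 0.03 F [ 0.78 -0.27 -0.27] open mm 87.1
```

```bash
python3 -m handwheel '[[[-331,-180,0],0,87],[[-331,-180,0],0,87],[[-331,-180,0],0,87],[[-331,-180,0],0,87],[[-331,-180,0],0,87]]'; python3 d.py .575 .192 .2475
python3 - <<'E'
from bench import bot
import cv2
cv2.imwrite("pics/w1.png",bot.capture("wrist")["pixels"][:,:,::-1])
E
```

```text
t: 1.28
tool_pos: [0.4499, 0.304, 0.248]
tcp_rot: [0.116, 0.993, 0.0, 0.0]
ft_force: [0.2, 0.5, 0.1]
opening: 0.992
t 1.28 tcp [0.4499 0.304  0.248 ] tool axes mm [-147.6  -80.2    0.5] yaw y-axis 76.7 tilt 0.05 F [0.22 0.53 0.09] open mm 87.3
```

View pics/w1.png

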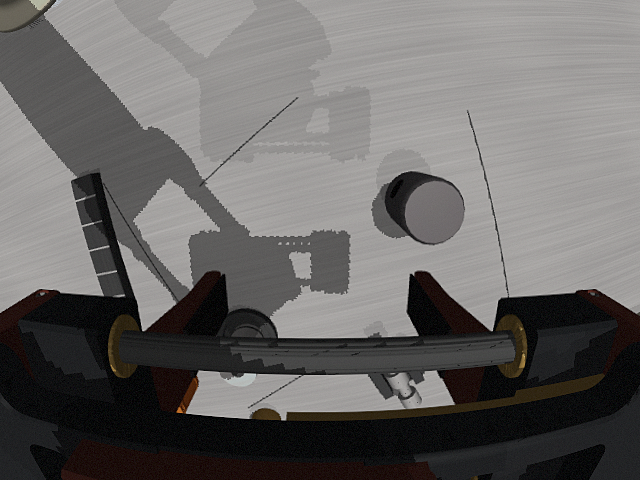

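The wrist picture shows the mallet at (425,208) and the left saucer partly hidden at (248,325) behind the gripper. The camera looks towards the base side, so I'll go just past the cartridge.

```bash
python3 -m handwheel '[[[-40,-20,0],0,87],[[-80,-40,0],0,87],[[-120,-61,0],0,87],[[-160,-61,0],0,87],[[-200,-61,0],0,87]]'; python3 -m handwheel '[[[-20,0,0],0,87],[[-20,0,0],0,87],[[-20,0,0],0,87]]';python3 d.py .575 .192 .2475
python3 - <<'E'
from bench import bot
import cv2,pickle
c=bot.capture("wrist");pickle.dump(c,open("w2.pkl","wb"))
cv2.imwrite("pics/w2.png",c["pixels"][:,:,::-1])
E
```

```text
t: 1.75
tool_pos: [0.6254, 0.1997, 0.2485]
tcp_rot: [0.117, 0.993, 0.0, 0.001]
ft_force: [0.6, 0.9, 0.8]
opening: 0.987
t: 2.0
tool_pos: [0.6439, 0.1965, 0.2462]
tcp_rot: [0.117, 0.993, -0.0, -0.001]
ft_force: [-0.0, 0.1, 0.8]
opening: 0.99
t 2.0 tcp [0.6439 0.1965 0.2462] tool axes mm [ 65.9 -20.4  -1.2] yaw y-axis 76.6 tilt 0.14 F [-0.01  0.06  0.77] open mm 87.1
```

View pics/w2.png

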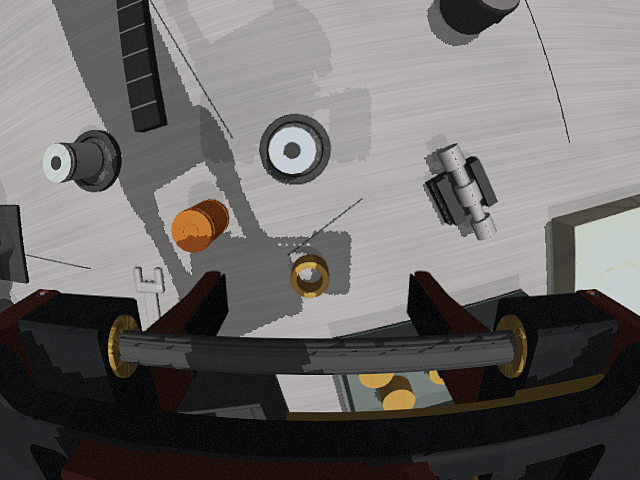

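This shows the left cap at (292,150) in its saucer (295,149), the right cap at (60,163), orange at (200,225) and the bushing at (310,275). I'll measure from here.

```bash
python3 - <<'E'
from h import *
import pickle
c=pickle.load(open("w2.pkl","rb"))
p=cv2.GaussianBlur(c["pixels"],(3,3),0).astype(int)
for n,(x0,y0,x1,y1) in(("L",(262,118,325,180)),("R",(35,140,85,188))):
    q=p[y0:y1,x0:x1];print(n,q[32 if n=="L" else 23,14 if n=="L" else 15])
    m=((q[:,:,2]-q[:,:,0]>-1)&(q.min(2)>140)).astype(np.uint8)
    cs,_=cv2.findContours(m,cv2.RETR_EXTERNAL,cv2.CHAIN_APPROX_NONE);k=cv2.convexHull(max(cs,key=cv2.contourArea)).reshape(-1,2)+[x0,y0]
    print(len(k),k.mean(0),circ(plane(c,k,.0755,wray)))
m=(p[105:195,250:340].max(2)<85).astype(np.uint8)
cs,_=cv2.findContours(m,cv2.RETR_EXTERNAL,cv2.CHAIN_APPROX_NONE);k=cv2.convexHull(max(cs,key=cv2.contourArea)).reshape(-1,2)+[250,105]
print(cv2.boundingRect(k.astype(np.int32)),circ(plane(c,k,.009,wray)))
E
```

```text
L [197 205 213]
29 [293.31034483 149.44827586] (array([0.57496564, 0.19079853]), np.float64(0.01940987385900609), np.float64(0.00010653295381735549))
R [166 171 171]
15 [ 61.6 170.4] (array([ 0.51795605, -0.03929411]), np.float64(0.018871823939784458), np.float64(0.00048487824405460877))
(259, 114, 71, 70) (array([0.57365997, 0.18871658]), np.float64(0.03526852310883596), np.float64(0.0001766170847437761))
```

```bash
python3 d.py .575 .191 .12; python3 -m handwheel '[[[33,-10,0],0,87],[[67,-22,20],0,87],[[67,-22,60],0,87],[[67,-22,95],0,87],[[67,-22,125],0,87]]'; python3 -m handwheel '[[[0,0,0],0,87],[[0,0,0],0,87]]';python3 d.py .575 .191 .051
```

```text
t 2.05 tcp [0.6432 0.1972 0.2471] tool axes mm [ 64.8 -21.7 127.2] yaw y-axis 76.7 tilt 0.07 F [0.23 0.22 0.62] open mm 87.0
t: 2.47
tool_pos: [0.571, 0.192, 0.1221]
tcp_rot: [0.115, 0.993, 0.0, 0.001]
ft_force: [0.3, -0.5, -0.2]
opening: 0.992
t: 2.63
tool_pos: [0.5713, 0.1915, 0.1221]
tcp_rot: [0.115, 0.993, -0.0, -0.001]
ft_force: [0.4, 0.1, 0.6]
opening: 0.992
t 2.63 tcp [0.5713 0.1915 0.1221] tool axes mm [-3.9  0.4 71.1] yaw y-axis 76.7 tilt 0.16 F [0.42 0.09 0.59] open mm 87.3
```

```bash
python3 -m handwheel '[[[-4,0,10],0,87],[[-4,0,28],0,87],[[-4,0,46],0,87],[[-4,0,62],0,87],[[-4,0,71],0,87]]'; python3 -m handwheel '[[[0,0,0],0,70],[[0,0,0],0,60]]';python3 d.py .575 .191 .051
python3 - <<'E'
from bench import bot
import cv2
c=bot.capture("wrist");cv2.imwrite("pics/w3.png",c["pixels"][:,:,::-1])
E
```

```text
t: 3.05
tool_pos: [0.578, 0.1903, 0.0522]
tcp_rot: [0.116, 0.993, 0.0, 0.001]
ft_force: [-0.6, -0.1, 0.7]
opening: 0.988
t: 3.22
tool_pos: [0.5779, 0.1903, 0.053]
tcp_rot: [0.116, 0.993, 0.0, 0.001]
ft_force: [0.2, -0.2, -0.4]
opening: 0.877
t 3.22 tcp [0.5779 0.1903 0.053 ] tool axes mm [2.9 0.1 2. ] yaw y-axis 76.7 tilt 0.1 F [ 0.24 -0.2  -0.41] open mm 77.2
```

View pics/w3.png

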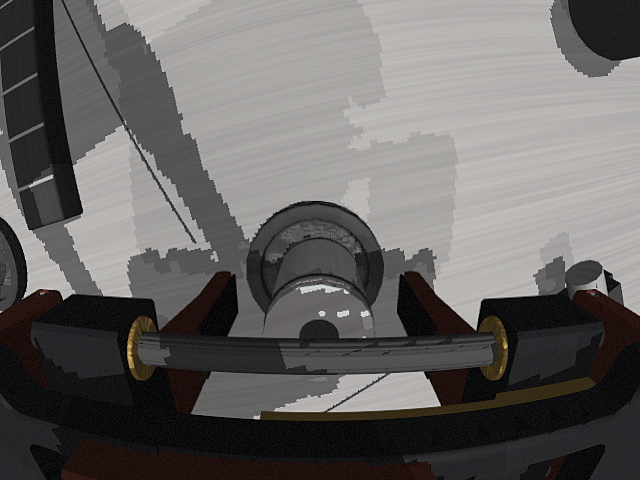

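The cartridge is centred between the fingers at (319,320) and standing in its saucer. Now I close.

```bash
python3 -m handwheel '[[[3,0,1],0,55],[[3,0,1],0,48],[[3,0,1],0,44],[[3,0,1],0,41],[[3,0,1],0,38]]' 15; python3 -m handwheel '[[[0,0,0],0,36],[[0,0,0],0,30],[[0,0,0],0,30],[[0,0,0],0,25],[[0,0,0],0,25]]' 30;python3 d.py .575 .191 .051
```

```text
t: 3.68
tool_pos: [0.5743, 0.1908, 0.051]
tcp_rot: [0.116, 0.993, 0.0, 0.0]
ft_force: [1.1, 0.9, 0.2]
opening: 0.461
t: 4.1
tool_pos: [0.5743, 0.1908, 0.0509]
tcp_rot: [0.116, 0.993, 0.0, 0.0]
ft_force: [0.1, -0.4, 0.8]
opening: 0.445
t 4.1 tcp [0.5743 0.1908 0.0509] tool axes mm [-0.6  0.3 -0. ] yaw y-axis 76.7 tilt 0.03 F [ 0.1  -0.38  0.82] open mm 39.1
```

```bash
python3 -m handwheel '[[[0,0,0],0,25],[[0,0,0],0,25],[[0,0,-2],0,25],[[0,0,-6],0,25],[[0,0,-12],0,25]]' 35;python3 d.py .575 .191 .051
```

```text
t: 4.52
tool_pos: [0.5734, 0.1904, 0.0615]
tcp_rot: [0.116, 0.993, -0.001, -0.001]
ft_force: [1.1, 0.8, -2.8]
opening: 0.443
t 4.52 tcp [0.5734 0.1904 0.0615] tool axes mm [-1.5  1.  10.5] yaw y-axis 76.7 tilt 0.16 F [ 1.12  0.79 -2.78] open mm 39.0
```

```bash
python3 -m handwheel '[[[0,0,-10],0,25],[[0,0,-22],0,25],[[0,0,-36],0,25],[[0,0,-50],0,25],[[0,0,-64],0,25]]';python3 -m handwheel '[[[0,0,-10],0,25],[[0,0,-16],0,25],[[0,0,-20],0,25],[[0,0,-20],0,25],[[0,0,-20],0,25]]'; for i in 1 2 3 4 5 6 7; do python3 -m handwheel '[[[0,0,0],0,25],[[0,0,0],0,25],[[0,0,0],0,25]]' | grep -E "ft|t:|pos"; done;python3 d.py .575 .191 .051
python3 - <<'E'
from bench import bot
import cv2
c=bot.capture("scene");cv2.imwrite("pics/s4.png",c["pixels"][:,:,::-1])
E
```

```text
t: 4.93
tool_pos: [0.5745, 0.1908, 0.129]
tcp_rot: [0.116, 0.993, 0.0, 0.001]
ft_force: [-0.1, 0.4, -2.0]
opening: 0.446
t: 5.35
tool_pos: [0.574, 0.1907, 0.1462]
tcp_rot: [0.116, 0.993, -0.0, -0.0]
ft_force: [0.9, -0.5, -2.1]
opening: 0.445
t: 5.6
tool_pos: [0.5739, 0.1906, 0.1458]
tcp_rot: [0.116, 0.993, -0.0, -0.001]
ft_force: [0.5, 0.7, -2.0]
t: 5.85
tool_pos: [0.5741, 0.1907, 0.1465]
tcp_rot: [0.116, 0.993, -0.0, -0.0]
ft_force: [-0.5, 0.2, -1.3]
t: 6.1
tool_pos: [0.5742, 0.1908, 0.1467]
tcp_rot: [0.116, 0.993, 0.0, 0.0]
ft_force: [0.0, -0.3, -1.9]
t: 6.35
tool_pos: [0.5742, 0.1907, 0.1466]
tcp_rot: [0.116, 0.993, -0.0, -0.0]
ft_force: [0.1, -0.5, -2.0]
t: 6.6
tool_pos: [0.5742, 0.1907, 0.1466]
tcp_rot: [0.116, 0.993, -0.0, 0.0]
ft_force: [0.4, -0.8, -2.2]
t: 6.85
tool_pos: [0.5742, 0.1907, 0.1466]
tcp_rot: [0.116, 0.993, -0.0, -0.0]
ft_force: [0.1, 0.5, -2.7]
t: 7.1
tool_pos: [0.5742, 0.1907, 0.1466]
tcp_rot: [0.116, 0.993, -0.0, -0.0]
ft_force: [-0.4, -0.4, -1.6]
t 7.1 tcp [0.5742 0.1907 0.1466] tool axes mm [-0.8  0.5 95.6] yaw y-axis 76.7 tilt 0.0 F [-0.43 -0.44 -1.57] open mm 39.0
```

View pics/s4.png

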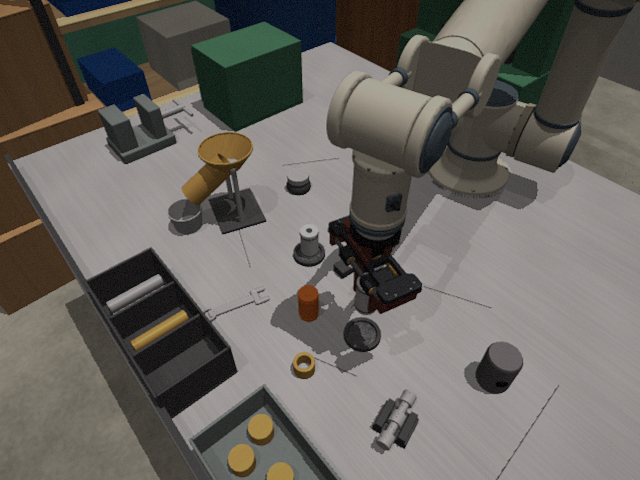

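The saucer is empty and the cartridge hangs about 95 mm up. Weight is about 2 N (≈0.2 kg), which fits the light dummy. I'll stand it back.

```bash
python3 -m handwheel '[[[0,0,12],0,25],[[0,0,28],0,25],[[0,0,46],0,25],[[0,0,62],0,25],[[0,0,76],0,25]]';python3 -m handwheel '[[[0,0,7],0,25],[[0,0,12],0,25],[[0,0,15],0,25],[[0,0,16],0,25],[[0,0,17],0,25]]';python3 -m handwheel '[[[0,0,0.5],0,25],[[0,0,1],0,25],[[0,0,1.5],0,25],[[0,0,1.5],0,25],[[0,0,1.5],0,25]]';python3 d.py .575 .191 .051
```

```text
t: 7.57
tool_pos: [0.5735, 0.1905, 0.0682]
tcp_rot: [0.116, 0.993, -0.0, -0.001]
ft_force: [-0.1, -0.6, -1.9]
opening: 0.446
t: 7.98
tool_pos: [0.5747, 0.1908, 0.0544]
tcp_rot: [0.116, 0.993, 0.0, 0.001]
ft_force: [0.7, -0.3, -2.0]
opening: 0.442
t: 8.4
tool_pos: [0.5743, 0.1907, 0.0523]
tcp_rot: [0.116, 0.993, 0.0, 0.0]
ft_force: [-0.1, 0.3, -2.2]
opening: 0.445
t 8.4 tcp [0.5743 0.1907 0.0523] tool axes mm [-0.6  0.4  1.3] yaw y-axis 76.7 tilt 0.02 F [-0.08  0.28 -2.24] open mm 39.2
```

```bash
python3 -m handwheel '[[[0,0,0.6],0,25],[[0,0,1.2],0,25],[[0,0,1.2],0,25],[[0,0,1.2],0,25]]';python3 -m handwheel '[[[0,0,0],0,25],[[0,0,0.4],0,25],[[0,0,0.4],0,25],[[0,0,0.4],0,25]]'
```

```text
t: 8.73
tool_pos: [0.5742, 0.1907, 0.0509]
tcp_rot: [0.116, 0.993, 0.0, 0.0]
ft_force: [-0.8, -0.6, -1.3]
opening: 0.445
t: 9.07
tool_pos: [0.5742, 0.1907, 0.0509]
tcp_rot: [0.116, 0.993, 0.0, 0.0]
ft_force: [-1.7, 0.2, 1.4]
opening: 0.445
```

Contact: the weight has left the gripper. Opening and backing up.

```bash
python3 -m handwheel '[[[0,0,0],0,42],[[0,0,0],0,46],[[0,0,0],0,55],[[0,0,0],0,65],[[0,0,0],0,75]]';python3 -m handwheel '[[[0,0,0],0,80],[[0,0,-5],0,80],[[0,0,-20],0,80],[[0,0,-45],0,80],[[0,0,-70],0,80]]'; python3 -m handwheel '[[[0,0,-30],0,80],[[0,0,-60],0,80],[[0,0,-90],0,80],[[0,0,-120],0,80],[[0,0,-120],0,80]]'; python3 d.py .575 -0.15 .245
python3 - <<'E'
from bench import bot
import cv2
c=bot.capture("scene");cv2.imwrite("pics/s5.png",c["pixels"][:,:,::-1])
E
```

```text
t: 9.48
tool_pos: [0.5742, 0.1907, 0.0505]
tcp_rot: [0.116, 0.993, -0.0, 0.0]
ft_force: [0.0, -0.7, -0.8]
opening: 0.71
t: 9.9
tool_pos: [0.5735, 0.1906, 0.1206]
tcp_rot: [0.116, 0.993, -0.0, -0.001]
ft_force: [0.5, 0.0, -0.2]
opening: 0.91
t: 10.32
tool_pos: [0.5757, 0.1912, 0.2492]
tcp_rot: [0.116, 0.993, 0.002, 0.005]
ft_force: [-0.1, -0.5, 1.8]
opening: 0.909
t 10.32 tcp [0.5757 0.1912 0.2492] tool axes mm [ -78.  -332.1    3.2] yaw y-axis 76.7 tilt 0.68 F [-0.1  -0.53  1.76] open mm 80.0
```

View pics/s5.png

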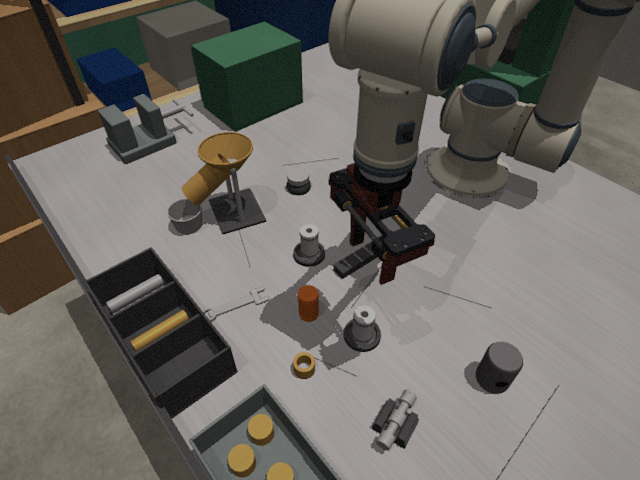

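The left cartridge stands in its saucer again, cap at (364,316) as before. On to a viewing place beyond the right one.

```bash
python3 d.py .60 -0.05 .25; python3 -m handwheel '[[[-16,-40,0],0,80],[[-32,-78,0],0,80],[[-48,-117,0],0,80],[[-64,-156,0],0,80],[[-79,-195,0],0,80]]'; python3 -m handwheel '[[[0,-34,0],0,80],[[0,-34,0],0,80],[[0,-34,0],0,80],[[0,-34,0],0,80]]'; python3 d.py .518 -.039 .12
python3 - <<'E'
from h import *
from bench import bot
import pickle
c=bot.capture("wrist");pickle.dump(c,open("w6.pkl","wb"));cv2.imwrite("pics/w6.png",c["pixels"][:,:,::-1])
E
```

```text
t 10.37 tcp [0.5754 0.1911 0.2459] tool axes mm [ -79.6 -228.9   -4.4] yaw y-axis 76.7 tilt 0.48 F [ 0.24 -0.28  0.52] open mm 80.3
t: 10.78
tool_pos: [0.6054, -0.0169, 0.2391]
tcp_rot: [0.116, 0.993, -0.0, -0.001]
ft_force: [-0.2, 0.1, 0.3]
opening: 0.912
t: 11.12
tool_pos: [0.5977, -0.0478, 0.2397]
tcp_rot: [0.116, 0.993, 0.0, -0.001]
ft_force: [-0.8, 0.2, -0.1]
opening: 0.911
t 11.12 tcp [ 0.5977 -0.0478  0.2397] tool axes mm [ 79.4  -9.9 119.8] yaw y-axis 76.7 tilt 0.08 F [-0.81  0.23 -0.08] open mm 80.1
```

View pics/w6.png

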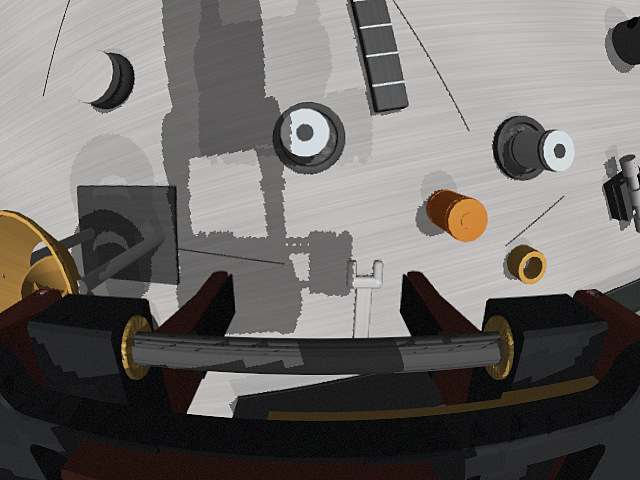

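The right cap's hole is at (305,133) in its saucer (309,137), with the left edge of the cap in shadow. The left cartridge is at (559,151), standing in its saucer. I cast the bore-hole centres.

```bash
python3 - <<'E'
from h import *
import pickle
c=pickle.load(open("w6.pkl","rb"))
p=c["pixels"].astype(int)
for n,(x0,y0,x1,y1) in(("R",(294,120,317,146)),("L",(549,140,571,164))):
    q=p[y0:y1,x0:x1].max(2);m=(q<110).astype(np.uint8);cs,_=cv2.findContours(m,cv2.RETR_EXTERNAL,cv2.CHAIN_APPROX_NONE)
    k=max(cs,key=cv2.contourArea);M=cv2.moments(k);uv=np.array([M['m10']/M['m00']+x0,M['m01']/M['m00']+y0]);print(n,cv2.contourArea(k),uv,plane(c,uv,.0755,wray))
m=(p[95:180,265:352].max(2)<85).astype(np.uint8)
k=cv2.convexHull(max(cv2.findContours(m,cv2.RETR_EXTERNAL,cv2.CHAIN_APPROX_NONE)[0],key=cv2.contourArea)).reshape(-1,2)+[265,95]
print(circ(plane(c,k,.009,wray)))
E
python3 d.py .518 -.039 .12
```

```text
R 184.5 [304.48690154 132.14001807] [[ 0.51749776 -0.03984974  0.0755    ]]
L 108.5 [559.26420891 150.53302611] [[0.57479091 0.18942795 0.0755    ]]
(array([ 0.52001458, -0.0392191 ]), np.float64(0.035679206069286706), np.float64(0.00023425083031963374))
t 11.17 tcp [ 0.5979 -0.0471  0.2399] tool axes mm [ 79.5 -10.5 120. ] yaw y-axis 76.7 tilt 0.06 F [-0.27 -0.38  0.44] open mm 80.1
```

```bash
python3 -m handwheel '[[[38,-5,0],0,80],[[76,-11,15],0,80],[[80,-11,50],0,80],[[80,-11,90],0,80],[[80,-11,120],0,80]]'; python3 -m handwheel '[[[0,0,0],0,80],[[0,0,0],0,80]]';python3 d.py .518 -.0395 .051
```

```text
t: 11.58
tool_pos: [0.5166, -0.0385, 0.1185]
tcp_rot: [0.115, 0.993, 0.0, 0.0]
ft_force: [-0.0, 0.3, -0.8]
opening: 0.913
t: 11.75
tool_pos: [0.5166, -0.039, 0.1193]
tcp_rot: [0.115, 0.993, 0.0, -0.002]
ft_force: [0.1, 0.5, 0.3]
opening: 0.909
t 11.75 tcp [ 0.5166 -0.039   0.1193] tool axes mm [-1.7 -0.1 68.3] yaw y-axis 76.8 tilt 0.21 F [0.07 0.5  0.34] open mm 80.0
```

```bash
python3 -m handwheel '[[[-1,0,10],0,80],[[-1,0,28],0,80],[[-1,0,46],0,80],[[-1,0,60],0,80],[[-1,0,68],0,80]]'; python3 -m handwheel '[[[0,0,0],0,70],[[0,0,0],0,60]]';python3 d.py .518 -.0395 .051
python3 - <<'E'
from bench import bot
import cv2
c=bot.capture("wrist");cv2.imwrite("pics/w7.png",c["pixels"][:,:,::-1])
E
```

```text
t: 12.17
tool_pos: [0.5195, -0.0405, 0.053]
tcp_rot: [0.116, 0.993, 0.0, 0.001]
ft_force: [-0.1, 0.6, -0.5]
opening: 0.913
t: 12.33
tool_pos: [0.5194, -0.0407, 0.0539]
tcp_rot: [0.116, 0.993, -0.0, 0.001]
ft_force: [-0.4, -0.5, 1.1]
opening: 0.798
t 12.33 tcp [ 0.5194 -0.0407  0.0539] tool axes mm [1.6 0.8 2.9] yaw y-axis 76.7 tilt 0.1 F [-0.44 -0.47  1.11] open mm 70.3
```

View pics/w7.png

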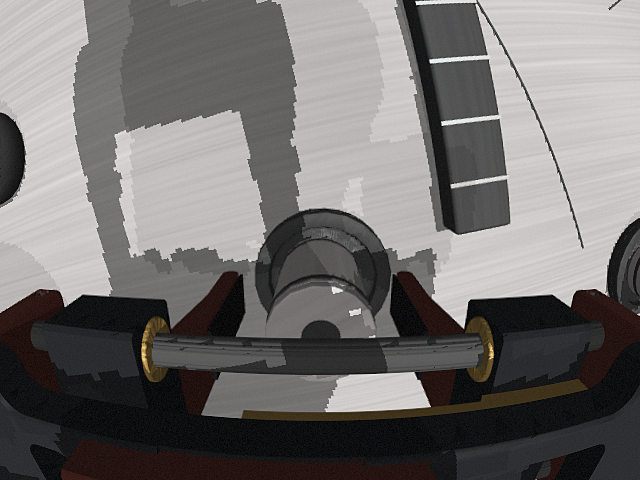

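The cartridge is centred between the fingers at (321,320), within about a millimetre. I close, then lift slowly.

```bash
python3 -m handwheel '[[[1,1,1],0,55],[[1,1,2],0,48],[[1,1,2],0,44],[[1,1,2],0,41],[[1,1,2],0,38]]' 15; python3 -m handwheel '[[[0,0,0],0,36],[[0,0,0],0,30],[[0,0,0],0,30],[[0,0,0],0,25],[[0,0,0],0,25]]' 35;python3 d.py .518 -.0395 .051;python3 -m handwheel '[[[0,0,0],0,25],[[0,0,0],0,25],[[0,0,-2],0,25],[[0,0,-6],0,25],[[0,0,-12],0,25]]' 40
```

```text
t: 12.8
tool_pos: [0.518, -0.0394, 0.0509]
tcp_rot: [0.116, 0.993, 0.0, 0.0]
ft_force: [0.3, 1.3, 1.3]
opening: 0.46
t: 13.22
tool_pos: [0.518, -0.0394, 0.0509]
tcp_rot: [0.116, 0.993, 0.0, 0.0]
ft_force: [-0.0, 1.9, 4.5]
opening: 0.452
t 13.22 tcp [ 0.518  -0.0394  0.0509] tool axes mm [-0.  -0.1 -0.1] yaw y-axis 76.7 tilt 0.04 F [-0.03  1.9   4.46] open mm 39.8
t: 13.63
tool_pos: [0.5165, -0.0397, 0.0608]
tcp_rot: [0.116, 0.993, -0.0, -0.002]
ft_force: [-0.0, 0.4, -4.0]
opening: 0.455
```

```bash
python3 -m handwheel '[[[0,0,-10],0,25],[[0,0,-22],0,25],[[0,0,-36],0,25],[[0,0,-50],0,25],[[0,0,-64],0,25]]';python3 -m handwheel '[[[0,0,-10],0,25],[[0,0,-16],0,25],[[0,0,-20],0,25],[[0,0,-20],0,25],[[0,0,-20],0,25]]'; for i in 1 2 3 4 5 6 7; do python3 -m handwheel '[[[0,0,0],0,25],[[0,0,0],0,25],[[0,0,0],0,25]]' | grep -E "ft|t:|open"; done;python3 d.py .566 -.264 .266
python3 - <<'E'
from bench import bot
import cv2
c=bot.capture("scene");cv2.imwrite("pics/s8.png",c["pixels"][:,:,::-1])
c=cv2.resize(c["pixels"][180:330,240:390,::-1],(600,600),interpolation=cv2.INTER_CUBIC);cv2.imwrite("pics/s8c.png",c)
c=bot.capture("wrist");cv2.imwrite("pics/w8.png",c["pixels"][:,:,::-1])
E
```

```text
t: 14.05
tool_pos: [0.5179, -0.0396, 0.1284]
tcp_rot: [0.116, 0.993, -0.0, 0.0]
ft_force: [0.4, 0.9, -5.5]
opening: 0.457
t: 14.47
tool_pos: [0.5176, -0.0395, 0.1461]
tcp_rot: [0.116, 0.993, -0.0, -0.0]
ft_force: [-0.2, 1.3, -4.8]
opening: 0.454
t: 14.72
tcp_rot: [0.116, 0.993, 0.0, -0.001]
ft_force: [-0.1, -0.6, -5.3]
opening: 0.456
t: 14.97
tcp_rot: [0.116, 0.993, -0.0, -0.0]
ft_force: [-0.0, -0.1, -4.6]
opening: 0.454
t: 15.22
tcp_rot: [0.116, 0.993, -0.0, 0.0]
ft_force: [0.4, -0.4, -4.0]
opening: 0.45
t: 15.47
tcp_rot: [0.116, 0.993, -0.0, 0.0]
ft_force: [-0.2, 0.8, -4.2]
opening: 0.456
t: 15.72
tcp_rot: [0.116, 0.993, 0.0, 0.0]
ft_force: [0.3, -0.5, -4.5]
opening: 0.456
t: 15.97
tcp_rot: [0.116, 0.993, -0.0, -0.0]
ft_force: [0.1, -0.1, -3.6]
opening: 0.457
t: 16.22
tcp_rot: [0.116, 0.993, -0.0, 0.0]
ft_force: [0.4, -0.1, -5.1]
opening: 0.453
t 16.22 tcp [ 0.5178 -0.0395  0.1466] tool axes mm [ -98.7 -207.3 -119.4] yaw y-axis 76.7 tilt 0.0 F [ 0.44 -0.09 -5.09] open mm 39.9
```

View pics/s8c.png

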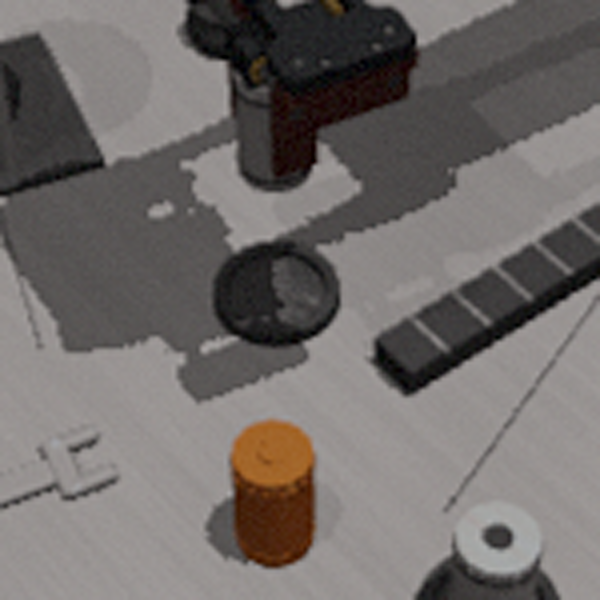

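View pics/w8.png

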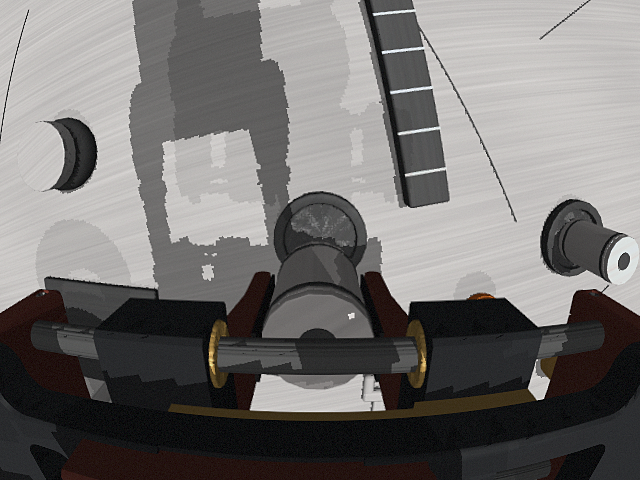

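Weight reads about 4.6 N (≈0.46 kg), so the right one is the steel spool. The opening is 0.9 mm wider than with the first one, and the bottom edge at (285,245)–(362,262) looks a bit slanted. I'll check for tilt.

```bash
python3 - <<'E'
import cv2
c=cv2.imread("pics/w8.png");cv2.imwrite("pics/w8c.png",cv2.resize(cv2.convertScaleAbs(c[180:380,230:410],alpha=1.7,beta=20),(720,800)[:1]+(600,),interpolation=cv2.INTER_CUBIC))
c=cv2.imread("pics/s8.png");cv2.imwrite("pics/s8d.png",cv2.resize(cv2.convertScaleAbs(c[185:235,285:335],alpha=2,beta=20),(600,600),interpolation=cv2.INTER_CUBIC))
E
```

```text
(no output)
```

View pics/w8c.png

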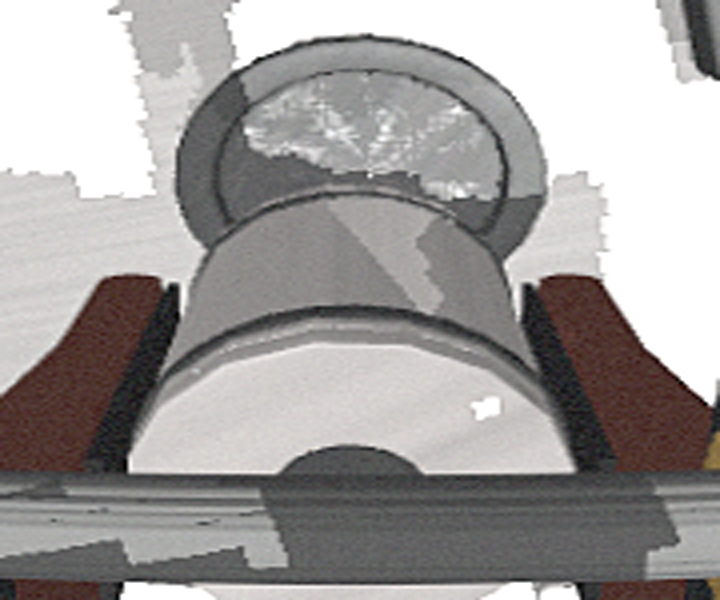

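View pics/s8d.png

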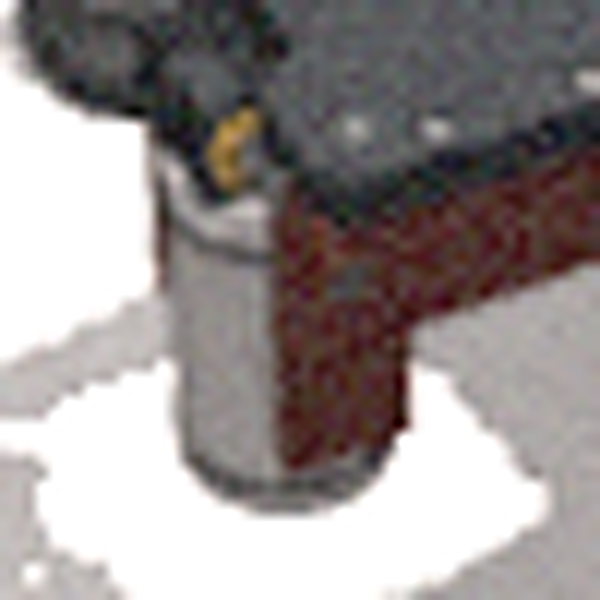

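```bash
python3 - <<'E'
from h import *
from bench import bot
from scipy.optimize import least_squares
c=bot.capture("wrist")
def cv(L):return np.array([(230+x/4,180+y/3) for x,y in L])
for n,L,z,r in(("bot",[(240,222),(270,205),(310,193),(350,188),(390,191),(430,200),(470,217),(500,240)],.1007,.02),("top",[(130,450),(172,408),(250,358),(325,343),(405,347),(500,372),(550,420),(577,455)],.1707,.0194)):
    P=plane(c,cv(L),z,wray)[:,:2]
    s=least_squares(lambda v:np.linalg.norm(P-v,axis=1)-r,P.mean(0));print(n,s.x,np.std(s.fun),circ(P))
E
```

```text
bot [ 0.51864529 -0.03879249] 0.00044872422490165324 (array([ 0.52163789, -0.03980554]), np.float64(0.02273409165117886), np.float64(7.70611396165657e-05))
top [ 0.51736911 -0.03946355] 0.0003577824033820488 (array([ 0.51797156, -0.03963442]), np.float64(0.019896366256277883), np.float64(0.0003097445701869346))
```

Tilt is about 1° at most, so it's upright, and the opening difference is harmless. I raise it first, then carry it to the funnel centre. The mean of both views is (0.566, -0.2635), which matches the wrist-checked means of the cartridges.

```bash
python3 -m handwheel '[[[0,0,-8],0,25],[[0,0,-20],0,25],[[0,0,-34],0,25],[[0,0,-48],0,25],[[0,0,-62],0,25]]';python3 -m handwheel '[[[0,0,-14],0,25],[[0,0,-28],0,25],[[0,0,-42],0,25],[[0,0,-54],0,25],[[0,0,-64],0,25]]';python3 -m handwheel '[[[0,0,-5],0,25],[[0,0,-10],0,25],[[0,0,-10],0,25]]'; python3 d.py .566 -.2635 .275
```

```text
t: 16.78
tool_pos: [0.5181, -0.0396, 0.2112]
tcp_rot: [0.116, 0.993, -0.0, 0.001]
ft_force: [0.6, -0.2, -5.1]
opening: 0.457
t: 17.2
tool_pos: [0.518, -0.0396, 0.2751]
tcp_rot: [0.116, 0.993, -0.0, 0.001]
ft_force: [0.5, -0.0, -4.4]
opening: 0.459
t: 17.45
tool_pos: [0.518, -0.0396, 0.2835]
tcp_rot: [0.116, 0.993, -0.0, 0.001]
ft_force: [-0.1, 0.3, -4.4]
opening: 0.453
t 17.45 tcp [ 0.518  -0.0396  0.2835] tool axes mm [ -98.4 -206.8    8.5] yaw y-axis 76.7 tilt 0.06 F [-0.08  0.33 -4.36] open mm 39.9
```

```bash
python3 -m handwheel '[[[-3,-7,0],0,25],[[-8,-17,0],0,25],[[-14,-29,0],0,25],[[-20,-42,0],0,25],[[-26,-55,0],0,25]]';python3 -m handwheel '[[[-6,-13,0],0,25],[[-12,-26,0],0,25],[[-18,-39,0],0,25],[[-24,-52,0],0,25],[[-30,-65,0],0,25]]';python3 -m handwheel '[[[-6,-13,0],0,25],[[-12,-26,0],0,25],[[-18,-37,0],0,25],[[-23,-47,0],0,25],[[-27,-55,0],0,25]]'; python3 -m handwheel '[[[-3,-7,0],0,25],[[-6,-13,0],0,25],[[-7,-15,0],0,25],[[-7,-15,0],0,25]]';python3 d.py .566 -.2635 .273
python3 - <<'E'
from bench import bot
import cv2
for n in("scene","top","wrist"):
    c=bot.capture(n);cv2.imwrite(f"pics/{n}9.png",c["pixels"][:,:,::-1])
E
```

```text
t: 17.87
tool_pos: [0.5305, -0.101, 0.2819]
tcp_rot: [0.116, 0.993, -0.0, -0.0]
ft_force: [-0.8, 0.4, -5.7]
opening: 0.452
t: 18.28
tool_pos: [0.5448, -0.1709, 0.2825]
tcp_rot: [0.116, 0.993, 0.0, -0.0]
ft_force: [0.9, -0.2, -4.5]
opening: 0.45
t: 18.7
tool_pos: [0.5585, -0.2303, 0.2823]
tcp_rot: [0.116, 0.993, -0.0, -0.0]
ft_force: [-0.0, 0.0, -4.0]
opening: 0.452
t: 19.03
tool_pos: [0.5616, -0.2455, 0.2824]
tcp_rot: [0.116, 0.993, 0.0, -0.0]
ft_force: [-0.4, 0.3, -4.0]
opening: 0.456
t 19.03 tcp [ 0.5616 -0.2455  0.2824] tool axes mm [ -8.4 -16.5   9.4] yaw y-axis 76.6 tilt 0.02 F [-0.41  0.32 -4.05] open mm 40.1
```

View pics/scene9.png

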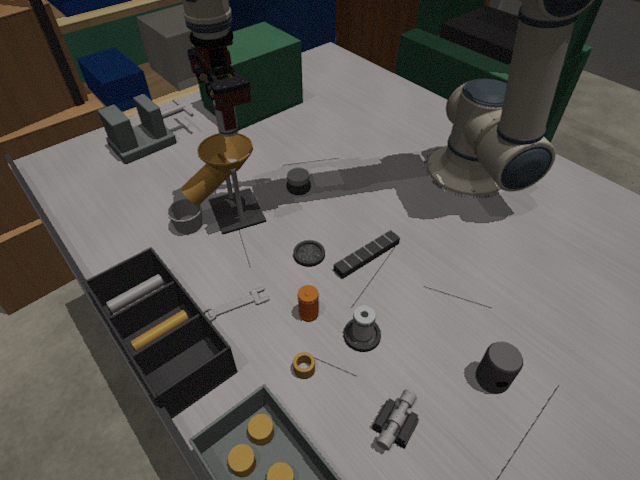

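View pics/wrist9.png

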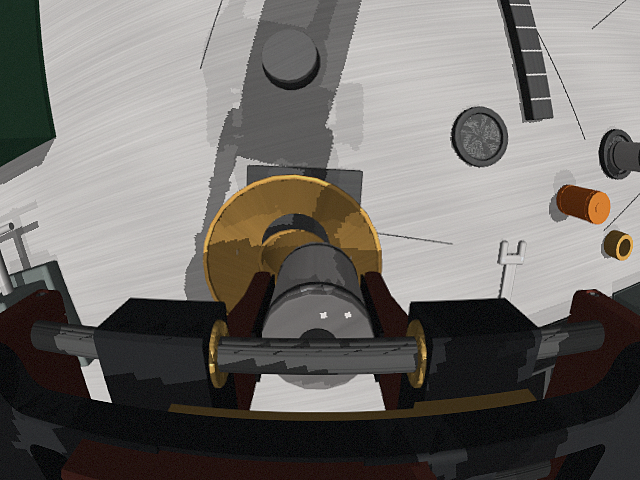

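The cartridge hangs above the funnel, whose rim in the wrist view spans (205..382, 176..). It still lies about 18 mm short. I make the last shift and check it against the rim seen from here.

```bash
python3 -m handwheel '[[[-2,-4,1],0,25],[[-4,-8,3],0,25],[[-6,-12,5],0,25],[[-8,-15,7],0,25],[[-8,-16,8],0,25]]';python3 -m handwheel '[[[0,0,0],0,25],[[0,0,1],0,25],[[0,0,1],0,25],[[0,0,1],0,25],[[0,0,1],0,25]]' ;python3 d.py .566 -.2635 .273
python3 - <<'E'
from h import *
from bench import bot
c=bot.capture("wrist");cv2.imwrite("pics/w10.png",c["pixels"][:,:,::-1])
p=c["pixels"].astype(int);m=((p[:,:,0]-p[:,:,2]>35)).astype(np.uint8);m[292:]=0;m[:,450:]=0;m[:,:150]=0
k=cv2.convexHull(max(cv2.findContours(m,cv2.RETR_EXTERNAL,cv2.CHAIN_APPROX_NONE)[0],key=cv2.contourArea)).reshape(-1,2);print(k.min(0),k.max(0))
k=k[k[:,1]<285]
for z in(.187,.19):print(circ(plane(c,k,z,wray)))
for n in("scene","top"):
    c=bot.capture(n);cv2.imwrite(f"pics/{n}10.png",c["pixels"][:,:,::-1])
E
```

```text
t: 19.6
tool_pos: [0.5656, -0.2633, 0.2736]
tcp_rot: [0.116, 0.993, 0.0, -0.0]
ft_force: [-0.2, 0.5, -4.6]
opening: 0.456
t: 20.02
tool_pos: [0.5656, -0.2624, 0.2737]
tcp_rot: [0.116, 0.993, -0.0, 0.0]
ft_force: [-0.1, 0.6, -4.8]
opening: 0.453
t 20.02 tcp [ 0.5656 -0.2624  0.2737] tool axes mm [-0.6 -0.9  0.7] yaw y-axis 76.7 tilt 0.02 F [-0.07  0.61 -4.79] open mm 39.9
[222 162] [409 291]
(array([ 0.56706036, -0.26456928]), np.float64(0.06030912470564432), np.float64(0.000109232609700536))
(array([ 0.56617392, -0.26434018]), np.float64(0.0595007581936374), np.float64(0.0001077684865826448))
```

View pics/w10.png

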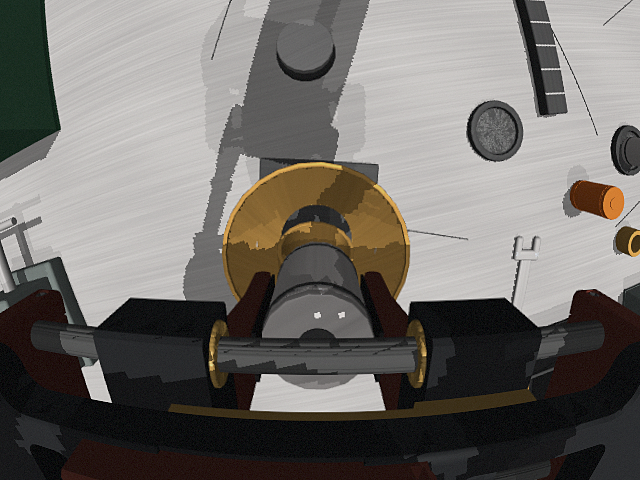

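The wrist rim fit gives a centre of (0.5662, -0.2643) and radius 59.5 mm, within 2 mm of where the cartridge hangs. I nudge 1 mm, settle, and look at the scene once more.

```bash
python3 -m handwheel '[[[0,-1,0],0,25],[[0,-1,0],0,25],[[0,-1,0],0,25],[[0,-1,0],0,25],[[0,-1,0],0,25]]';python3 -m handwheel '[[[0,0,0],0,25],[[0,0,0],0,25],[[0,0,0],0,25],[[0,0,0],0,25],[[0,0,0],0,25]]'
python3 - <<'E'
from h import *
from bench import bot
S=bot.capture("scene");T=bot.capture("top");cv2.imwrite("pics/top11.png",T["pixels"][:,:,::-1])
p=S["pixels"][:,:,::-1];a=cv2.resize(p[90:180,170:270],(440,396),interpolation=cv2.INTER_CUBIC);b=cv2.resize(p[290:360,320:405],(340,280),interpolation=cv2.INTER_CUBIC)
m=np.zeros((396,780,3),np.uint8);m[:,:440]=a;m[:280,440:]=b;cv2.imwrite("pics/s11.png",m)
o=cv2.imread("pics/scene0.png");d=np.abs(o.astype(int)-p).max(2)
print("changed frac at cup,wrench,bar,spool,mallet,bushing,tin,left cart",[float((d[y-12:y+12,x-15:x+15]>40).mean().round(2)) for x,y in((186,217),(237,303),(367,254),(395,420),(498,367),(304,365),(298,180),(363,325))])
E
```

```text
t: 20.58
tool_pos: [0.5654, -0.2636, 0.2735]
tcp_rot: [0.116, 0.993, 0.0, 0.0]
ft_force: [0.5, 0.5, -4.5]
opening: 0.453
t: 21.0
tool_pos: [0.5654, -0.2635, 0.2735]
tcp_rot: [0.116, 0.993, -0.0, -0.0]
ft_force: [-0.2, -0.7, -4.0]
opening: 0.452
changed frac at cup,wrench,bar,spool,mallet,bushing,tin,left cart [0.0, 0.0, 0.0, 0.0, 0.0, 0.0, 0.49, 0.0]
```

View pics/s11.png

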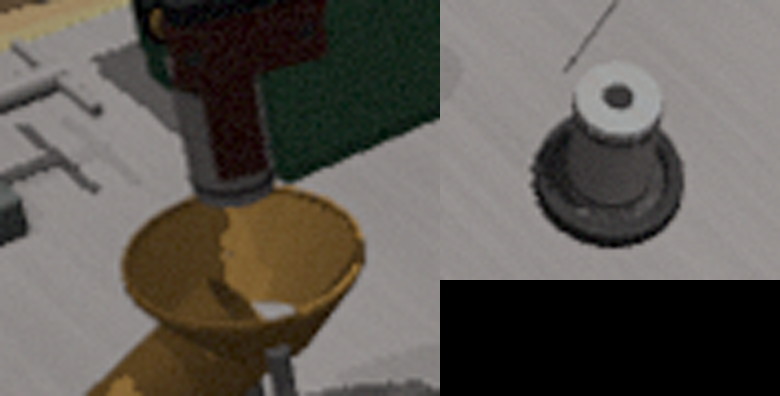

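View pics/top11.png

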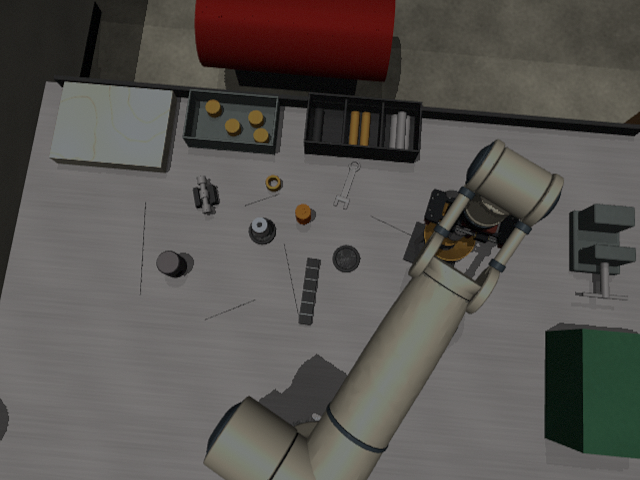

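The cartridge hangs upright over the funnel with a gap below it. The light one stands in its saucer at top (262,228). The tin is unmoved; the pixel change there is the arm's shadow. Handing in.

```bash
python3 -c "
from bench import bot
print(bot.close_job());o=bot.get_obs();print(o['t'],o['tool_pos'],o['ft_force'])"
```

```text
the job is handed in; nothing more can be done
None
the job is handed in; nothing more can be done
```

The job is handed in, at about 21 s on the robot's clock. The right cartridge is the heavier one, and the gripper holds it upright and still above the middle of the funnel.

- **Weighing:** I lifted the left cartridge about 95 mm, held it for 1.75 s and read about 2 N (≈0.2 kg, the dummy). I stood it back in its saucer, then lifted and held the right one the same way and read about 4.5 N (≈0.46 kg, the steel spool).
- **Last pose:** By my measurements, its underside is about 38 mm above the funnel rim. It hangs within about 2 mm of the funnel's centre, which the wrist camera and the mean of the two fixed views agree on. The force reading at the end is just its weight, so nothing is touching it.
- **Other objects:** The dummy stands free in its own saucer. The cup, wrench, bar, valve spool, mallet head and bushing show no change from the first picture.

**Checks that disagreed:**
- The top and scene cameras differed by about 5 mm on the funnel's centre, so I used their mean. Their crossing put the rim at 184 mm high instead of 190 mm.
- The grip on the right cartridge was about 0.9 mm wider than on the left. There was also a brief 4.5 N upward force as the fingers closed. A wrist picture put its tilt at about 1°, so I left it.
- The picture comparison flagged the compound tin. The tin is where it was; the change is the arm's shadow.

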